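Take the egg pan off the heat, lift out the steamer and hold it to drip

TASK

The eggs are done: take the saucepan off the heat by sliding it along the glass, without lifting it, from the lit orange ring across to the unlit grey ring of the hob, and leave it standing centred there. Then take the steamer by its arched handle, lift it straight and level out of the saucepan with all four eggs in it, and hold it still and level in the air above the pan so that it can drip back into it, its underside a few centimetres clear of the pan's rim. Finish while still holding it there; do not put it down, and leave the kitchen timer and the pepper mill where they stand.

Things in the scene. Friction and masses are not known exactly. Their poses are not given: they have to be found in the camera images.
- cooktop: Portable induction hob, black glass top 420 mm wide (its y) by 270 mm deep (its x), on the worktop; does not move. Origin: centre of its underside, z up; x points from its front (touch controls, towards the robot) to its back. The flat glass top is 40 mm above the origin; the two rings lie on it side by side, 200 mm apart. A wall cupboard hangs 0.28 m above the worktop close behind it.
- lit_ring: The heating ring that is on: glowing orange-red circle of 185 mm diameter with a cross in the middle, printed flat in the glass (nothing sticks up). Origin: its centre, on the glass. It may be the left or the right one; the saucepan starts on it, up to 28 mm off its centre.
- unlit_ring: The ring that is off: the same circle and cross in grey. Origin: its centre, on the glass, axes as the hob's.
- saucepan: Round steel saucepan, loose, about 0.5 kg, outer diameter 166, rim 95 mm above its underside. Origin: centre of its underside, z up. Its black bar handle runs along its -x axis, to the robot's side, from x = -107 to -237 mm: 22 mm wide (y), 16 mm thick, middle line 79 mm above the origin, free space below it. It slides easily on the glass (2 to 3 N with its load).
- steamer: Aluminium steamer insert, loose, about 0.5 kg with eggs, hanging by its 174 mm flange on the pan's rim with 4 mm play all round. Origin: centre of its underside, 40 mm above the pan's origin while seated; clear of the rim from 95 mm. A rigid arched handle spans it along its x; the black grip bar on top is 72 mm long (x), 16 mm wide (y), 18 mm high, its centre 118 mm above the origin.
- steamer_grip (a point): Centre of the steamer's black grip bar, 118 mm above the steamer's origin; axes as the steamer's.
- egg_1: One of four boiled brown eggs, 43 mm across, 56 mm tall, 60 g, loose, standing in a wire seat in the steamer, 42 mm from its middle; its top is 61 mm above the steamer's origin. Origin: its lowest point.
- egg_2: One of four boiled brown eggs, 43 mm across, 56 mm tall, 60 g, loose, standing in a wire seat in the steamer, 42 mm from its middle; its top is 61 mm above the steamer's origin. Origin: its lowest point.
- egg_3: One of four boiled brown eggs, 43 mm across, 56 mm tall, 60 g, loose, standing in a wire seat in the steamer, 42 mm from its middle; its top is 61 mm above the steamer's origin. Origin: its lowest point.
- egg_4: One of four boiled brown eggs, 43 mm across, 56 mm tall, 60 g, loose, standing in a wire seat in the steamer, 42 mm from its middle; its top is 61 mm above the steamer's origin. Origin: its lowest point.
- timer: Red and white kitchen timer, 64 mm across, 49 mm tall, standing on the worktop right of the hob. Origin: centre of its underside. Bystander.
- pepper_mill: Dark wooden pepper mill, 58 mm across, 170 mm tall, right of the hob towards the back. Origin: centre of its underside. Bystander.

How it is judged:
By the outcome, as a careful person would: the job done as asked, in the order asked, and still so for the second after the job is handed in, while the arm keeps its last pose, push and grip.
It also fails if it takes over 62 s, if anything falls off the work surface, if the arm or the gripper's body presses on something with over 40 N, if the wrist force passes 120 N, or if a joint passes its speed limit or range.

ROBOT

A 6-joint arm with a two-finger parallel gripper is mounted at the origin on a cart in front of the work surface, level with it; the furniture and walls round the work are solid. World frame = base frame: x ahead of the robot, y to its left, z up, the work surface at z = 0. Lengths are in m, angles in degrees, forces in N, time in s.
With the tool pointing down it reaches from about 0.25 to 0.725 m from the base axis. Payload 9.7 kg.
Tool frame: the origin (TCP) lies between the finger pads; the fingertips stand 22 mm ahead of it and the grasp point (between the pads) lies 3 mm ahead of it; z points along the fingers, y is the line along which they close (so a half turn about z gives the same grasp; the last joint's range is limited). The gripper opens to 85 mm and grips with 20 to 120 N. Pads are 22 mm wide; open, the fingers measure 114 mm over their backs; the gripper's body (76 mm by 85 mm) begins 54 mm behind the grasp point. The pads swing forward as they close: fully open they stand 13 mm farther back than shut.
Start: joints at [-74.771, 4.979, 10.078, 95.1, 0, 90], TCP at [0.144, -0.531, 0.253] pointing down, gripper open.
Joint ranges: [-179.16, 179.16], [-48.56, 103.87], [-65.8, 70.77], [-126.05, 130.52], [-82.76, 87.17], [-180, 180]. Speed limits (degrees/s): [127.2, 127.2, 147.25, 180, 180, 180].

INTERFACE

Orientations are given as [roll, pitch, yaw] about the fixed x, y, z axes, in that order (R = Rz(yaw) Ry(pitch) Rx(roll)).
In Python, from workcell import bot, viewer, finder gives the robot as it stands.
- The arm moves only by the tool move_arm, never from a script. Its arguments are lists of equal length, an entry for each row: "offset": the shift along the tool's x, y, z in cm, a list of three; "twist": the turn, a rotation vector about the tool's x, y, z in rad, a list of three; "grip": the opening, from 0 (shut) to 1 (fully open). In form: {"offset": [[x, y, z], ...], "twist": [[ax, ay, az], ...], "grip": [grip, ...]}. A call has 1 to 5 rows; each row shifts and turns the commanded pose from where the row before left it, along the tool's axes as they then stand; what a row does not reach is not made up. A row lasts 1/10 s, in which the tool goes at most 50 mm and 8.59 degrees, less where a joint would pass 70% of its speed; a pose out of reach is approached as far as the arm can. A call is refused whole if a number of a shift passes 5 or a number of a turn 0.15, either way. A call with a gripper value outside its range is refused whole. The fingers move at their own pace and stop on an object; "force" is the grip in N (left out, the last holds). Time passes only in rows, so rows that do not move let the fingers close. It gives the time, the measured TCP pose, the force, the opening and the grip force at its end, in the units of the state.
- bot.get_obs(): the state, without advancing time (a new reading comes with each control period).
- viewer.camera(name): name is "scene" or "top" or "wrist"; returns a dict with "color" (420x560x3 uint8, red, green, blue), "depth" (420x560 float32, m along the optical axis (not along the pixel's ray), 0 where there is no reading), "vfov" (degrees; the focal length in pixels is half the picture's height over the tangent of half this angle, whatever the lens; pixels are square), "cx", "cy" (the principal point, pixels), "position" and "attitude" of the camera in the world; the wrist camera has in their place "tool_from_camera" (4x4, takes a point from camera to tool coordinates, whose origin is the TCP and whose axes are the flange's). Camera axes: x right, y down, z forward; pixel columns grow to the right and rows downward; lengths in m; the calibration is good to about 2 mm. A picture is of the moment at which its call begins: read the wrist's pose just before it.
- bot.job_done(): hands the job in; it is judged then, once.
Trained networks look in a picture, given as the dict that the camera call returned (one of the last four; its "shot" number tells which), for a name from the list of things; names that differ only in an ending like _2 or _b are one class to them, and where a whole thing is asked for, a point or a joint stands for the part that bears it (a point fixed in the world has none). Each returns a list of dicts, best first, with "p" (0 to 1); they miss things now and then, are a little off and sometimes report something else, mostly with a low value. They report only what shows in the picture. A call takes as long as a camera call.
- finder.boxes_of(picture, thing): "position" ([column, row] in pixels, amid what is visible of it).
- finder.pinpoint(picture, thing): "position" ([column, row] in pixels: a listed point, or the origin of a listed thing).
The state is a dict: "time": time; "q": joint angles; "qd": joint speeds; "joint_efforts": joint torques, N m; "ee_pos": TCP position; "tcp_rot": TCP orientation; "wrist_force": force on the tool from outside, world axes, zero at the start; "torque": the same for the moment, N m; "opening": finger opening in m; "grasp_force": force on a finger pad.
Only numpy, scipy, OpenCV 4.12 (cv2) and the standard library are available. Lean on these libraries where they do the work, as an engineer would, in place of code of your own. Each camera call takes 0.05 s, during which the arm holds its last target. There are 200 camera calls.

## Working session

There is one attempt and no reset: what is moved stays moved. The work goes in short steps, Python scripts to look and compute and a tool call to move; the robot and the scene stay as the last step left them, time stands still between calls to the robot, and variables do not carry over. Pictures are saved under pics/ and viewed, at most 10 in all, crops included, and the job is handed in when it is done.

Besides the shell and the picture viewer there is one more tool, called after "Request:" by a JSON object that holds its "fn" and its "kwargs", one argument or row to a line. move_arm: Moves the arm, as the interface text tells. Its arguments: {"type":"object","properties":{"offset":{"type":"array","items":{"type":"array","items":{"type":"number"}}},"twist":{"type":"array","items":{"type":"array","items":{"type":"number"}}},"grip":{"type":"array","items":{"type":"number"}},"force":{"type":"number"}},"required":["offset","twist","grip"]}

```bash
mkdir -p pics; ls; cat > h.py <<'E'
import numpy as np, cv2
from scipy.spatial.transform import Rotation as R
from workcell import bot, viewer, finder
def shot(n,save=None):
    o=bot.get_obs(); p=viewer.camera(n)
    if save: cv2.imwrite('pics/'+save+'.png',p['color'][:,:,::-1])
    p['obs']=o; return p
def campose(p):
    if 'tool_from_camera' in p:
        T=np.eye(4);T[:3,:3]=R.from_euler('xyz',p['obs']['tcp_rot'],degrees=True).as_matrix();T[:3,3]=p['obs']['ee_pos']
        T=T@np.array(p['tool_from_camera']);return T[:3,:3],T[:3,3]
    a=np.array(p['attitude'],float)
    M=a if a.shape==(3,3) else (R.from_euler('xyz',a,degrees=True).as_matrix() if a.size==3 else R.from_quat(a).as_matrix())
    return M,np.array(p['position'])
def ray(p,uv):
    f=p['color'].shape[0]/2/np.tan(np.radians(p['vfov'])/2)
    return np.array([(uv[0]-p['cx'])/f,(uv[1]-p['cy'])/f,1.])
def at_z(p,uv,z):
    M,t=campose(p);d=M@ray(p,uv);return t+d*(z-t[2])/d[2]
def at_d(p,uv):
    M,t=campose(p);u,v=int(round(uv[0])),int(round(uv[1]));return t+M@ray(p,uv)*p['depth'][v,u]
def cloud(p):
    M,t=campose(p);h,w=p['depth'].shape;f=h/2/np.tan(np.radians(p['vfov'])/2)
    u,v=np.meshgrid(np.arange(w),np.arange(h));d=p['depth']
    P=np.stack([(u-p['cx'])/f*d,(v-p['cy'])/f*d,d],-1)@M.T+t;P[d==0]=np.nan
    return P
E
python3 - <<'E'
from h import *
np.set_printoptions(precision=4,suppress=True)
print(bot.get_obs())
for c in ['top','scene']:
    p=shot(c,c+'0'); print(c,p['attitude'],p['position'],p['vfov'],p['cx'],p['cy'])
    for t in ['lit_ring','unlit_ring','saucepan','steamer','steamer_grip','cooktop','timer','pepper_mill']:
        for d in finder.pinpoint(p,t)[:2]:
            z={'lit_ring':.04,'unlit_ring':.04,'saucepan':.04,'steamer':.08,'steamer_grip':.198}.get(t,0)
            print(t,round(d['p'],2),d['position'],at_z(p,d['position'],z))
E
```

```text
pics
{'time': 0.0, 'q': array([-74.7704,   5.0113,  10.0344,  95.1012,  -0.0002,  90.0018]), 'qd': array([-0.0375,  0.0004, -0.051 ,  0.0801,  0.021 ,  0.0401]), 'joint_efforts': array([  0.0005, -52.0381,  46.4812,   0.0161,  -0.    ,   0.    ]), 'ee_pos': array([ 0.1444, -0.5305,  0.2526]), 'tcp_rot': array([-179.9219,    0.0002,   15.2278]), 'wrist_force': array([-0.4178,  1.0896,  0.2153]), 'torque': array([-0.0109, -0.0296, -0.0421]), 'grasp_force': 0.0, 'opening': 0.08566000509264156}
top [-169.0479   -0.339   -89.25  ] [0.3865 0.2737 1.1826] 45.555903437099154 282.61664777488846 209.82310748640492
unlit_ring 0.84 [283.0, 219.2] [0.5855 0.2687 0.04  ]
saucepan 0.5 [204.8, 256.8] [0.4959 0.4461 0.04  ]
steamer 0.88 [207.6, 258.7] [0.488  0.4337 0.08  ]
steamer_grip 0.59 [196.8, 249.7] [0.4946 0.4386 0.198 ]
cooktop 0.74 [246.1, 240.4] [0.5401 0.3556 0.    ]
cooktop 0.21 [283.2, 221.3] [0.5874 0.268  0.    ]
timer 0.88 [362.1, 214.8] [0.6059 0.0783 0.    ]
timer 0.6 [198.4, 237.0] [0.5467 0.4694 0.    ]
pepper_mill 0.81 [360.0, 162.5] [0.7365 0.0813 0.    ]
scene [-144.9512   -0.2651 -101.261 ] [-0.1201  0.4369  1.1688] 44.405602447016875 282.73460016728075 213.0840831269211
lit_ring 0.21 [342.4, 191.2] [0.6963 0.1009 0.04  ]
unlit_ring 0.91 [292.8, 232.6] [0.5894 0.2635 0.04  ]
saucepan 0.72 [228.8, 276.7] [0.4932 0.445  0.04  ]
steamer 0.75 [229.1, 268.8] [0.4925 0.4411 0.08  ]
steamer_grip 0.82 [217.8, 244.5] [0.4914 0.4568 0.198 ]
cooktop 0.79 [263.6, 263.3] [0.5364 0.3514 0.    ]
cooktop 0.5 [244.8, 257.9] [0.5617 0.3968 0.    ]
timer 0.56 [355.1, 222.5] [0.614  0.0829 0.    ]
pepper_mill 0.7 [341.3, 187.9] [0.7374 0.0889 0.    ]
```

```bash
python3 - <<'E'
import cv2
a=cv2.imread('pics/top0.png')[130:340,130:400];b=cv2.imread('pics/scene0.png')[130:400,130:400]
a=cv2.resize(a,(400,311));b=cv2.resize(b,(400,400))
import numpy as np
a=np.vstack([a,np.zeros((89,400,3),np.uint8)])
cv2.imwrite('pics/c0.png',cv2.resize(np.hstack([a,b]),(800,400)))
E
```

```text
(no output)
```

View pics/c0.png

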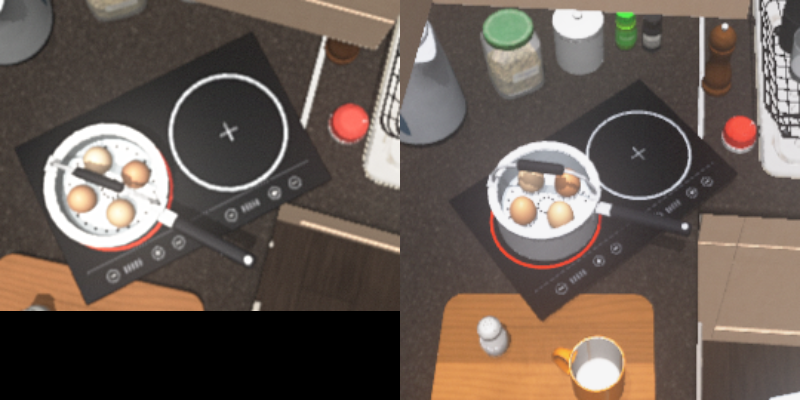

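```bash
cat >> h.py <<'E'
from scipy.optimize import least_squares
def circ(P,r=None):
    f=lambda q:np.hypot(P[:,0]-q[0],P[:,1]-q[1])-(q[2] if r is None else r)
    s=least_squares(f,[*P[:,:2].mean(0),r or .09],loss='soft_l1',f_scale=.002);return s.x,np.sqrt(np.mean(s.fun**2))
E
python3 - <<'E'
from h import *
np.set_printoptions(precision=4,suppress=True)
for c in ['top','scene']:
    p=shot(c);C=cloud(p);hsv=cv2.cvtColor(p['color'],cv2.COLOR_RGB2HSV).astype(int);col=p['color'].astype(int)
    d=np.hypot(C[...,0]-.587,C[...,1]-.266)
    m=(abs(C[...,2]-.04)<.012)&(col.min(-1)>110)&(d<.115)&(d>.07)
    uv=np.argwhere(m)[:,::-1]; P=np.array([at_z(p,u,.04) for u in uv]);print(c,'unlit',len(P),circ(P),np.nanmedian(C[m],0))
    m=(abs(C[...,2]-.04)<.012)&(hsv[...,1]>150)&((hsv[...,0]<12)|(hsv[...,0]>172))&(col[...,0]>120)&(C[...,1]>.25)
    uv=np.argwhere(m)[:,::-1]; P=np.array([at_z(p,u,.04) for u in uv]);print('lit',len(P),circ(P,.0925))
    # black stuff: handle ~z .119, grip ~.198
    near=np.hypot(C[...,0]-.49,C[...,1]-.44)
    for nm,zl,zh,rm in [('grip',.19,.225,.06),('handle',.105,.14,.3)]:
        m=(C[...,2]>zl)&(C[...,2]<zh)&(near<rm)&(col.max(-1)<70)
        if nm=='handle': m&=near>.1
        n,l,st,ce=cv2.connectedComponentsWithStats(m.astype(np.uint8))
        for i in range(1,n):
            if st[i,4]<30: continue
            Q=C[l==i];mu=np.median(Q,0);w,v=np.linalg.eigh(np.cov((Q[:,:2]-mu[:2]).T));t=(Q[:,:2]-mu[:2])@v[:,1]
            mid=mu[:2]+v[:,1]*(np.percentile(t,1)+np.percentile(t,99))/2
            print(nm,st[i],mu,'mid',mid,'dir',np.degrees(np.arctan2(v[1,1],v[0,1])),'len',np.percentile(t,[1,99]),np.percentile(Q[:,2],[5,95]))
    # rim
    m=(abs(C[...,2]-.137)<.008)&(near<.115)&(near>.07)&(col.min(-1)>90)
    print('rim',m.sum(),circ(C[m]))
    m=(C[...,2]>.06)&(near>.14)&(C[...,0]>.1)
    H=np.full((16,16),0.)
    for X in C[m]:
        i,j=int(X[0]/.05),int((X[1]+.1)/.05)
        if 0<=i<16 and 0<=j<16:H[i,j]=max(H[i,j],X[2])
    print((H*100).astype(int))
E
```

```text
top unlit 876 (array([0.5871, 0.2674, 0.0904]), np.float64(0.004462806968613471)) [0.5761 0.2722 0.0399]
lit 137 (array([0.495 , 0.4463, 0.0925]), np.float64(0.02434998019623537))
handle [251 275  52  36 187] [0.4124 0.267  0.1246] mid [0.4201 0.2793] dir 57.82209436770621 len [-0.0463  0.0752] [0.1201 0.1284]
rim 1663 (array([0.4923, 0.4391, 0.0798]), np.float64(0.004281282959920484))
[[ 0  0  0  0  0  0  0  0  0  0  0  0  0  0  0  0]
 [ 0  0  0  0  0  0  0  0  0  0  0  0  0  0  0  0]
 [ 0  0  0  0  0  0  0  0  0  0  0  0  0  0  0  0]
 [ 0 21 22 22 16  0  0  0  0 12 12  0  0  0  0  0]
 [ 0 19 19  0  0  0  0  0  0 12 12 11  0  0  0  0]
 [ 0  0  0  0  0  0  0  0  0 12 12 10 11 62  0  0]
 [ 0  0  0  0  0  0  0  0  0  0  0  0 11 65  0  0]
 [ 0  0  0  0  0  0 13 13  0  0  0  0 67 67  0  0]
 [ 0  0  0  0  0  0 12 13 13  0  0  0 68 68  0  0]
 [ 0  0  0  0  0  0  0  0  0  0  0  0  0  0  0  0]
 [11 11  0  0  0  0  0  0  0  0  0  0  0  0  0  0]
 [11 11 11  0  0  0  0  0  0  0  0  0  0  0  0  0]
 [11  0 11  0 82  0  0  0  0  0  0 82  0  0  0  0]
 [11  7 12 78 77 75 73 71  0  0  0 78  0  0  0  
[... 747 characters left out ...]
20  0  0  0  0  0  0  0  0 84 82  0]
 [ 0  0 64 63 21  0  0  0  0 12 12  0  0 65 85  0]
 [ 0  0 62  0  0  0  0  0  0 12 12 11  0 89 87  0]
 [ 0  0  0  0  0  0  0  0  0  0 11  0 11 93  0  0]
 [ 0  0  0  0  0  0  0  0  0  0  0  0 11 92  0  0]
 [ 0  0  0  0  0  0 13 12  0  0  0  0 66 89  0  0]
 [ 0  0  0  0  0  0 12 12 12  0  0  0 65 85  0  0]
 [ 0  0  0  0  0  0  0  0  0  0  0  0  0  0  0  0]
 [11 11  0  0  0  0  0  0  0  0  0  0  0  0  0  0]
 [10 11 11  0  0  0  0  0  0  0  0  0  0  0  0  0]
 [11  0 11  0  0  0  0  0  0  0  0 71  0  0  0  0]
 [11  6 11 64 64 64 63 63  0  0  0 69  0  0  6  0]
 [11 11 11 17 15  0 62 63 63 63 62 59  0 22 23 13]
 [11 11 11 15 14  0  0  0  0  0 62 62 45 32  0  0]]
```

```bash
python3 - <<'E'
import cv2,numpy as np
cv2.imwrite('pics/c1.png',cv2.resize(np.hstack([cv2.imread('pics/top0.png'),cv2.imread('pics/scene0.png')]),(800,300)))
from h import *
np.set_printoptions(precision=3,suppress=True)
p=shot('top');C=cloud(p)
for u in range(130,330,20): print(u,[tuple(np.round(C[v,u],2)) for v in (120,150,180)])
print('br',[tuple(np.round(C[v,u],2)) for v,u in [(280,330),(300,350),(330,350),(280,380),(400,300),(330,310)]])
b=[.52,.33]
E
```

```text
130 [(np.float64(0.75), np.float64(0.58), np.float64(0.22)), (np.float64(0.72), np.float64(0.61), np.float64(0.13)), (np.float64(0.68), np.float64(0.64), np.float64(-0.0))]
150 [(np.float64(0.8), np.float64(0.57), np.float64(0.11)), (np.float64(0.74), np.float64(0.58), np.float64(0.08)), (np.float64(0.69), np.float64(0.59), np.float64(-0.0))]
170 [(np.float64(0.84), np.float64(0.55), np.float64(0.0)), (np.float64(0.76), np.float64(0.55), np.float64(-0.0)), (np.float64(0.69), np.float64(0.54), np.float64(-0.0))]
190 [(np.float64(0.79), np.float64(0.48), np.float64(0.13)), (np.float64(0.76), np.float64(0.5), np.float64(-0.0)), (np.float64(0.69), np.float64(0.5), np.float64(-0.0))]
210 [(np.float64(0.79), np.float64(0.43), np.float64(0.12)), (np.float64(0.76), np.float64(0.45), np.float64(-0.0)), (np.float64(0.69), np.float64(0.45), np.float64(-0.0))]
230 [(np.float64(0.73), np.float64(0.37), np.float64(0.29)), (np.float64(0.76), np.float64(0.4), np.float64(0.0)), (np.float64(0.69), np.float64(0.4), np.float64(-0.0))]
250 [(np.float64(0.72), np.float64(0.33), np.float64(0.32)), (np.floa
[... 261 characters left out ...]
t64(0.04))]
290 [(np.float64(0.7), np.float64(0.26), np.float64(0.37)), (np.float64(0.77), np.float64(0.25), np.float64(-0.0)), (np.float64(0.68), np.float64(0.25), np.float64(0.04))]
310 [(np.float64(0.69), np.float64(0.23), np.float64(0.39)), (np.float64(0.77), np.float64(0.2), np.float64(-0.0)), (np.float64(0.68), np.float64(0.21), np.float64(0.04))]
br [(np.float64(0.49), np.float64(0.09), np.float64(-0.68)), (np.float64(0.42), np.float64(-0.02), np.float64(-0.91)), (np.float64(0.3), np.float64(-0.01), np.float64(-0.91)), (np.float64(0.45), np.float64(0.04), np.float64(-0.0)), (np.float64(0.02), np.float64(0.19), np.float64(-0.91)), (np.float64(0.29), np.float64(0.15), np.float64(-0.9))]
```

View pics/c1.png

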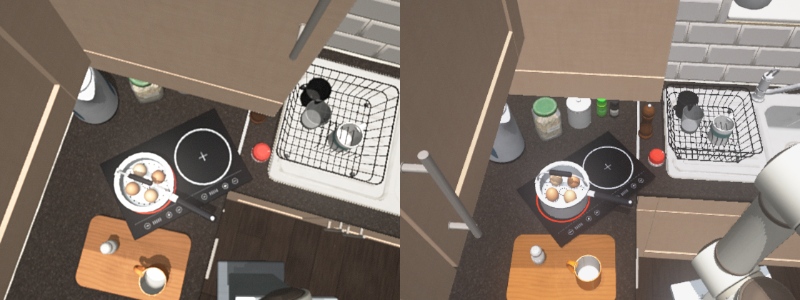

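Request:
{"fn": "move_arm", "kwargs": {
  "offset": [
    [0,0,0],
    [0,0,0],
    [0,0,0],
    [0,0,0],
    [0,0,0]
  ],
  "twist": [
    [0,0,-0.145],
    [0,0,-0.145],
    [0,0,-0.145],
    [0,0,-0.145],
    [0,0,-0.145]
  ],
  "grip": [1,1,1,1,1]
}}

```text
time: 1.55
ee_pos: [0.1445, -0.5307, 0.2533]
tcp_rot: [180.0, 0.0, 57.1]
wrist_force: [-0.3, 0.9, 0.2]
opening: 0.0851
grasp_force: 0.0
```

Request:
{"fn": "move_arm", "kwargs": {
  "offset": [
    [0,0,0],
    [4.3,-0.6,0],
    [4.3,-0.6,0],
    [4.3,-0.6,0],
    [4.3,-0.6,0]
  ],
  "twist": [
    [0,0,-0.12],
    [0,0,0],
    [0,0,0],
    [0,0,0],
    [0,0,0]
  ],
  "grip": [1,1,1,1,1]
}}

```text
time: 2.05
ee_pos: [0.1994, -0.3643, 0.2532]
tcp_rot: [180.0, -0.0, 63.6]
wrist_force: [0.9, 0.5, 1.1]
opening: 0.0854
grasp_force: 0.0
```

Request:
{"fn": "move_arm", "kwargs": {
  "offset": [
    [4.3,-0.6,0],
    [4.3,-0.6,0],
    [4.3,-0.6,0],
    [4.3,-0.6,0],
    [4.3,-0.6,0]
  ],
  "twist": [
    [0,0,0],
    [0,0,0],
    [0,0,0],
    [0,0,0],
    [0,0,0]
  ],
  "grip": [1,1,1,1,1]
}}

```text
time: 2.55
ee_pos: [0.2679, -0.1584, 0.2535]
tcp_rot: [179.9, 0.0, 63.6]
wrist_force: [1.0, 0.0, -0.2]
opening: 0.0857
grasp_force: 0.0
```

Request:
{"fn": "move_arm", "kwargs": {
  "offset": [
    [4.3,-0.6,0],
    [4.3,-0.6,0],
    [4.3,-0.6,0],
    [4.3,-0.6,0],
    [4.3,-0.6,0]
  ],
  "twist": [
    [0,0,0],
    [0,0,0],
    [0,0,0],
    [0,0,0],
    [0,0,0]
  ],
  "grip": [1,1,1,1,1]
}}

```text
time: 3.05
ee_pos: [0.3365, 0.048, 0.2536]
tcp_rot: [179.9, -0.0, 63.7]
wrist_force: [1.2, -0.4, -0.3]
opening: 0.0853
grasp_force: 0.0
```

Request:
{"fn": "move_arm", "kwargs": {
  "offset": [
    [4.3,-0.6,0],
    [4.3,-0.6,0],
    [4.3,-0.6,0],
    [4.3,-0.6,0],
    [0,0,0]
  ],
  "twist": [
    [0,0,0],
    [0,0,0],
    [0,0,0],
    [0,0,0],
    [0,0,0]
  ],
  "grip": [1,1,1,1,1]
}}

```text
time: 3.55
ee_pos: [0.392, 0.2145, 0.252]
tcp_rot: [-179.9, 0.0, 63.9]
wrist_force: [-0.5, -0.2, -0.5]
opening: 0.0854
grasp_force: 0.0
```

```bash
python3 - <<'E'
from h import *
np.set_printoptions(precision=4,suppress=True)
p=shot('wrist','w1');print(p['obs']['ee_pos'],p['obs']['tcp_rot']);print(np.array(p['tool_from_camera']))
C=cloud(p);col=p['color'].astype(int)
m=(C[...,2]>.105)&(C[...,2]<.15)&(col.max(-1)<80)
n,l,st,ce=cv2.connectedComponentsWithStats(m.astype(np.uint8))
for i in range(1,n):
    if st[i,4]<300: continue
    Q=C[l==i];mu=np.median(Q,0);w,v=np.linalg.eigh(np.cov((Q[:,:2]-mu[:2]).T));t=(Q[:,:2]-mu[:2])@v;a=np.percentile(t,[1,99],axis=0)
    print(st[i],mu,'mid',mu[:2]+v@a.mean(0),'dir',np.degrees(np.arctan2(v[1,1],v[0,1])),'ext',a[1]-a[0],np.percentile(Q[:,2],[5,50,95]))
E
```

```text
[0.392  0.2145 0.252 ] [-179.9283    0.0375   63.8582]
[[-0.0002 -0.9465 -0.3226  0.0841]
 [ 1.     -0.0006  0.001   0.0009]
 [-0.0012 -0.3226  0.9465 -0.1199]
 [ 0.      0.      0.      1.    ]]
[ 252   11   32  182 5129] [0.4202 0.2965 0.1256] mid [0.416  0.2882] dir 63.13020671568489 ext [0.0215 0.1234] [0.1215 0.1256 0.127 ]
[534 267  26  93 654] [0.567  0.0101 0.1123] mid [0.5681 0.0008] dir 70.63635074464634 ext [0.0131 0.0987] [0.1091 0.1123 0.1138]
```

View pics/w1.png

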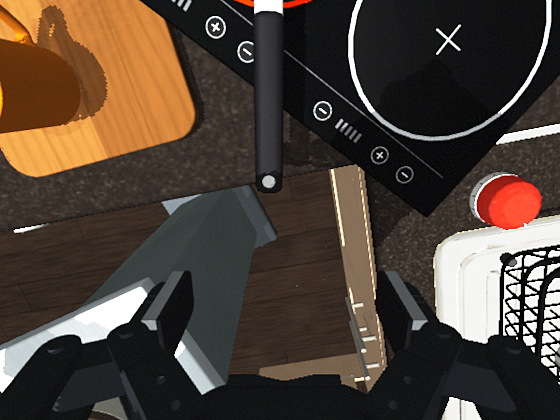

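Request:
{"fn": "move_arm", "kwargs": {
  "offset": [
    [3.2,-0.4,0],
    [3.2,-0.4,0],
    [3.3,-0.3,0],
    [0,0,3],
    [0,0,3]
  ],
  "twist": [
    [0,0,0.012],
    [0,0,0],
    [0,0,0],
    [0,0,0],
    [0,0,0]
  ],
  "grip": [1,1,1,1,1]
}}

```text
time: 4.1
ee_pos: [0.4258, 0.3023, 0.1931]
tcp_rot: [180.0, -0.1, 63.0]
wrist_force: [-0.1, 0.2, 0.4]
opening: 0.0856
grasp_force: 0.0
```

Request:
{"fn": "move_arm", "kwargs": {
  "offset": [
    [0,0,2.5],
    [0,0,2.5],
    [0,0,1.5],
    [0,0,0.5],
    [0,0,0]
  ],
  "twist": [
    [0,0,0],
    [0,0,0],
    [0,0,0],
    [0,0,0],
    [0,0,0]
  ],
  "grip": [1,1,1,1,1]
}}

```text
time: 4.6
ee_pos: [0.4253, 0.3019, 0.1235]
tcp_rot: [-180.0, 0.0, 62.9]
wrist_force: [-0.2, 0.0, 0.9]
opening: 0.085
grasp_force: 0.0
```

```bash
python3 - <<'E'
from h import *
np.set_printoptions(precision=4,suppress=True)
p=shot('wrist','w2');print(p['obs']['ee_pos'],p['obs']['tcp_rot'],p['obs']['wrist_force'])
E
```

```text
[0.4253 0.3019 0.1235] [-179.9998    0.0081   62.9243] [-0.1606  0.011   0.8555]
```

View pics/w2.png

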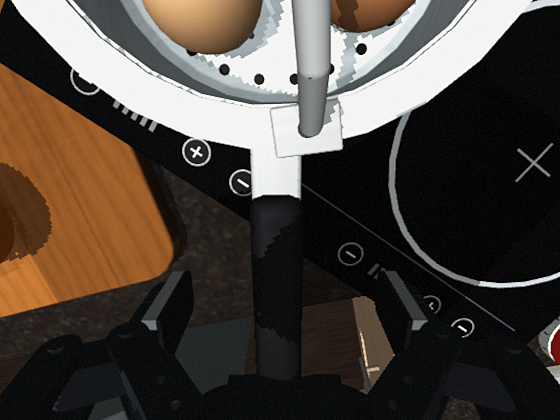

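Request:
{"fn": "move_arm", "kwargs": {
  "offset": [
    [0,0,0],
    [0,0,0],
    [0,0,0],
    [0,0,0],
    [0,0,0]
  ],
  "twist": [
    [0,0,0],
    [0,0,0],
    [0,0,0],
    [0,0,0],
    [0,0,0]
  ],
  "grip": [0.6,0.4,0.3,0.15,0.15],
  "force": 40
}}

```text
time: 5.15
ee_pos: [0.4253, 0.3026, 0.1237]
tcp_rot: [-180.0, -0.0, 63.0]
wrist_force: [-0.5, 0.1, 1.5]
opening: 0.0214
grasp_force: 39.5
```

Request:
{"fn": "move_arm", "kwargs": {
  "offset": [
    [0,0,0],
    [0,0,0],
    [0,0,0],
    [0,0,0],
    [0,0,0]
  ],
  "twist": [
    [0,0,0],
    [0,0,0],
    [0,0,0],
    [0,0,0],
    [0,0,0]
  ],
  "grip": [0.1,0.1,0.1,0.1,0.1]
}}

```text
time: 5.65
ee_pos: [0.4253, 0.3025, 0.1236]
tcp_rot: [180.0, -0.0, 63.0]
wrist_force: [-2.1, 0.9, 5.9]
opening: 0.0214
grasp_force: 40.0
```

```bash
cat >> h.py <<'E'
def state(c='top',c0=(.4915,.4405),ze=.135):
    p=shot(c);C=cloud(p);col=p['color'].astype(int)
    near=np.hypot(C[...,0]-c0[0],C[...,1]-c0[1])
    m=(abs(C[...,2]-ze)<.005)&(near<.105)&(near>.07)&(col.min(-1)>90)
    f=circ(C[m]);print(c,'rim',m.sum(),f,np.median(C[m][:,2]));return p,C,col
E
python3 - <<'E'
from h import *
np.set_printoptions(precision=4,suppress=True)
o=bot.get_obs();print(o['ee_pos'],o['tcp_rot'],o['wrist_force'],o['opening'],o['grasp_force'])
for c in ['top','scene']:
    state(c)
p=shot('wrist');C=cloud(p);col=p['color'].astype(int)
u=(col.min(-1)>110)&(abs(C[...,2]-.04)<.01)
d=np.hypot(C[...,0]-.588,C[...,1]-.2685);m=u&(d>.07)&(d<.11);print(m.sum(),circ(C[m]),circ(C[m],.091))
print([(d['p'],d['position'],at_z(p,d['position'],.04)) for d in finder.pinpoint(p,'unlit_ring')])
near=np.hypot(C[...,0]-.4925,C[...,1]-.441)
m=(abs(C[...,2]-.135)<.01)&(near<.12)&(near>.07)&(col.min(-1)>90);print('rim',m.sum(),np.median(C[m],0),near[m].min(),near[m].max(),circ(C[m],.0800))
E
```

```text
[0.4253 0.3025 0.1236] [179.9924  -0.0343  62.9622] [-2.1268  0.8785  5.8944] 0.021377810778129402 40.006322264671326
top rim 1115 (array([0.4938, 0.4386, 0.0797]), np.float64(0.00426689252899486)) 0.13712448432677582
scene rim 1050 (array([0.492 , 0.4414, 0.0793]), np.float64(0.004425744252000719)) 0.13695129977518172
1835 (array([0.5885, 0.2687, 0.0898]), np.float64(0.0038821203367740997)) (array([0.5899, 0.2686, 0.091 ]), np.float64(0.004072302822519728))
[(0.94, [531.4, 162.1], array([0.5882, 0.2706, 0.04  ]))]
rim 24306 [0.4572 0.3724 0.1373] 0.07019554414732818 0.08932619045724796 (array([0.4948, 0.4408, 0.08  ]), np.float64(0.004178277002774038))
```

Request:
{"fn": "move_arm", "kwargs": {
  "offset": [
    [-0.2,0.3,0],
    [-0.4,0.6,0],
    [-0.54,0.8,0],
    [-0.54,0.8,0],
    [-0.54,0.8,0]
  ],
  "twist": [
    [0,0,0],
    [0,0,0],
    [0,0,0],
    [0,0,0],
    [0,0,0]
  ],
  "grip": [0.1,0.1,0.1,0.1,0.1]
}}

```text
time: 6.35
ee_pos: [0.4449, 0.2675, 0.1237]
tcp_rot: [180.0, -0.1, 63.0]
wrist_force: [-0.8, 1.8, 4.5]
opening: 0.0209
grasp_force: 40.3
```

```bash
python3 - <<'E'
from h import *
np.set_printoptions(precision=4,suppress=True)
o=bot.get_obs();print(o['ee_pos'],o['tcp_rot'],o['wrist_force'],o['torque'],o['grasp_force'])
for c in ['top','scene']: state(c,(.513,.402))
E
```

```text
[0.4449 0.2675 0.1237] [179.9919  -0.0587  62.9814] [-0.7598  1.8076  4.5155] [0.4291 0.2227 0.1651] 40.2804297208786
top rim 1186 (array([0.5131, 0.4039, 0.0796]), np.float64(0.004300784248805822)) 0.13702439145932155
scene rim 1019 (array([0.5132, 0.4048, 0.0797]), np.float64(0.004425711675940001)) 0.13689357038231287
```

Request:
{"fn": "move_arm", "kwargs": {
  "offset": [
    [-0.4,0.6,0],
    [-0.54,0.8,0],
    [-0.54,0.8,0],
    [-0.54,0.8,0],
    [-0.54,0.8,0]
  ],
  "twist": [
    [0,0,0],
    [0,0,0],
    [0,0,0],
    [0,0,0],
    [0,0,0]
  ],
  "grip": [0.1,0.1,0.1,0.1,0.1]
}}

```text
time: 6.95
ee_pos: [0.4672, 0.2272, 0.1236]
tcp_rot: [180.0, -0.1, 63.0]
wrist_force: [-1.7, 2.4, 6.0]
opening: 0.0214
grasp_force: 40.3
```

Request:
{"fn": "move_arm", "kwargs": {
  "offset": [
    [-0.54,0.8,0],
    [-0.54,0.8,0],
    [-0.54,0.8,0],
    [-0.54,0.8,0],
    [-0.54,0.8,0]
  ],
  "twist": [
    [0,0,0],
    [0,0,0],
    [0,0,0],
    [0,0,0],
    [0,0,0]
  ],
  "grip": [0.1,0.1,0.1,0.1,0.1]
}}

```text
time: 7.45
ee_pos: [0.4905, 0.1849, 0.1236]
tcp_rot: [180.0, -0.0, 63.0]
wrist_force: [-1.4, 2.2, 4.6]
opening: 0.021
grasp_force: 40.3
```

Request:
{"fn": "move_arm", "kwargs": {
  "offset": [
    [-0.54,0.8,0],
    [-0.54,0.8,0],
    [-0.54,0.8,0],
    [-0.54,0.8,0],
    [-0.54,0.8,0]
  ],
  "twist": [
    [0,0,0],
    [0,0,0],
    [0,0,0],
    [0,0,0],
    [0,0,0]
  ],
  "grip": [0.1,0.1,0.1,0.1,0.1]
}}

```text
time: 7.95
ee_pos: [0.5138, 0.1427, 0.1236]
tcp_rot: [180.0, -0.0, 63.0]
wrist_force: [-1.5, 2.0, 6.1]
opening: 0.0212
grasp_force: 40.3
```

Request:
{"fn": "move_arm", "kwargs": {
  "offset": [
    [-0.4,0.6,0],
    [-0.3,0.4,0],
    [-0.1,0.16,0],
    [0,0,0],
    [0,0,0]
  ],
  "twist": [
    [0,0,0],
    [0,0,0],
    [0,0,0],
    [0,0,0],
    [0,0,0]
  ],
  "grip": [0.1,0.1,0.1,0.1,0.1]
}}

```text
time: 8.45
ee_pos: [0.5205, 0.1301, 0.1237]
tcp_rot: [180.0, -0.0, 62.9]
wrist_force: [-0.3, -0.8, 6.2]
opening: 0.0217
grasp_force: 40.1
```

```bash
cat >> h.py <<'E'
def chk(c,c0=(.588,.2687)):
    p,C,col=state(c,c0)
    d=np.hypot(C[...,0]-c0[0],C[...,1]-c0[1])
    m=(col.min(-1)>100)&(abs(C[...,2]-.04)<.012)&(d<.115)&(d>.07)
    P=np.array([at_z(p,u,.04) for u in np.argwhere(m)[:,::-1]])
    print('ring',len(P),circ(P,.0904) if len(P)>20 else '')
    return p
E
python3 - <<'E'
from h import *
np.set_printoptions(precision=4,suppress=True)
o=bot.get_obs();print(o['ee_pos'],o['tcp_rot'],o['wrist_force'],o['torque'],o['grasp_force'])
a=[]
for c in ['top','scene','wrist']: p=chk(c);a.append(p['color'])
cv2.imwrite('pics/c3.png',np.hstack([cv2.resize(x[60:360,120:440],(266,250)) if i<2 else cv2.resize(x,(266,200))[:250] for i,x in enumerate(a[:2])])[:,:,::-1])
cv2.imwrite('pics/w3.png',a[2][:,:,::-1])
E
```

```text
[0.5205 0.1301 0.1237] [179.9525  -0.006   62.9434] [-0.3059 -0.7536  6.233 ] [-0.0342  0.0888  0.1059] 40.110851526260376
top rim 1346 (array([0.5886, 0.2669, 0.0797]), np.float64(0.004321580184274878)) 0.1372497714787747
ring 450 (array([0.5885, 0.2667, 0.0904]), np.float64(0.007320334487018151))
scene rim 877 (array([0.5871, 0.2697, 0.0797]), np.float64(0.004615744835406792)) 0.1369684056840279
ring 252 (array([0.589 , 0.2695, 0.0904]), np.float64(0.003005724177819777))
wrist rim 23367 (array([0.5909, 0.2701, 0.0815]), np.float64(0.004147915186165811)) 0.13727804849836034
ring 297 (array([0.5752, 0.2514, 0.0904]), np.float64(0.005374747061464805))
```

View pics/c3.png

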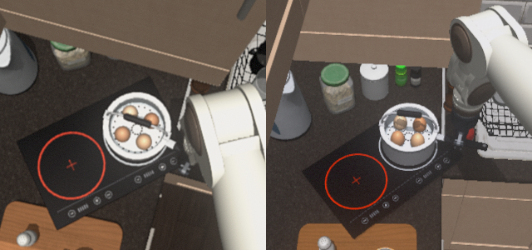

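Request:
{"fn": "move_arm", "kwargs": {
  "offset": [
    [0,0,0],
    [0,0,0],
    [0,0,0],
    [0,0,0],
    [0,0,0]
  ],
  "twist": [
    [0,0,0],
    [0,0,0],
    [0,0,0],
    [0,0,0],
    [0,0,0]
  ],
  "grip": [0.35,0.5,0.7,0.85,1]
}}

```text
time: 9.1
ee_pos: [0.5201, 0.1306, 0.1231]
tcp_rot: [-180.0, 0.0, 63.0]
wrist_force: [-0.7, -0.2, 0.8]
opening: 0.0833
grasp_force: 0.0
```

Request:
{"fn": "move_arm", "kwargs": {
  "offset": [
    [0,0,0],
    [0,0,-1],
    [0,0,-3],
    [0,0,-4],
    [0,0,-4.5]
  ],
  "twist": [
    [0,0,0],
    [0,0,0],
    [0,0,0],
    [0,0,0],
    [0,0,0]
  ],
  "grip": [1,1,1,1,1]
}}

```text
time: 9.6
ee_pos: [0.5196, 0.1305, 0.2497]
tcp_rot: [-180.0, 0.0, 63.0]
wrist_force: [1.1, 0.4, 0.4]
opening: 0.0855
grasp_force: 0.0
```

```bash
cat >> h.py <<'E'
def bar(p,c0=(.588,.2687),zl=.19,zh=.225):
    C=cloud(p);col=p['color'].astype(int)
    near=np.hypot(C[...,0]-c0[0],C[...,1]-c0[1])
    m=(C[...,2]>zl)&(C[...,2]<zh)&(near<.07)&(col.max(-1)<90)
    n,l,st,ce=cv2.connectedComponentsWithStats(m.astype(np.uint8))
    for i in range(1,n):
        if st[i,4]<30: continue
        Q=C[l==i];mu=np.median(Q,0);w,v=np.linalg.eigh(np.cov((Q[:,:2]-mu[:2]).T));t=(Q[:,:2]-mu[:2])@v;a=np.percentile(t,[1,99],axis=0)
        print('bar',st[i],mu,'mid',mu[:2]+v@a.mean(0),'dir',np.degrees(np.arctan2(v[1,1],v[0,1])),'ext',a[1]-a[0],np.percentile(Q[:,2],[5,50,95]))
E
python3 - <<'E'
from h import *
np.set_printoptions(precision=4,suppress=True)
for c in ['top','scene','wrist']:
    p=chk(c);bar(p)
    print([(d['p'],d['position'],at_z(p,d['position'],.198)) for d in finder.pinpoint(p,'steamer_grip')[:2]])
cv2.imwrite('pics/w4.png',p['color'][:,:,::-1])
print(p['obs']['ee_pos'],p['obs']['tcp_rot'],p['obs']['q'])
E
```

```text
top rim 1351 (array([0.5885, 0.2667, 0.0797]), np.float64(0.004280895263456861)) 0.13732832501379288
ring 446 (array([0.5885, 0.2668, 0.0904]), np.float64(0.007177851653617406))
bar [269 197  33  16 239] [0.5871 0.2658 0.2062] mid [0.5878 0.266 ] dir 71.51613976850831 ext [0.014  0.0661] [0.2019 0.2062 0.2096]
[(0.58, [284.4, 201.9], array([0.5934, 0.267 , 0.198 ]))]
scene rim 892 (array([0.5875, 0.2694, 0.0799]), np.float64(0.004605090794202647)) 0.13685430470393534
ring 250 (array([0.589 , 0.2694, 0.0904]), np.float64(0.0030095638427836227))
bar [277 192  30   9 197] [0.5861 0.27   0.2049] mid [0.5877 0.2697] dir 71.45733403786417 ext [0.0154 0.0673] [0.1988 0.2049 0.2084]
[(0.7, [287.4, 198.1], array([0.5871, 0.2803, 0.198 ]))]
wrist rim 7585 (array([0.5898, 0.268 , 0.0793]), np.float64(0.004177519455718692)) 0.13719689627516277
ring 312 (array([0.5817, 0.2562, 0.0904]), np.float64(0.010225560306901277))
bar [272   0  34  24 661] [0.5787 0.2379 0.2047] mid [0.5792 0.2381] dir 154.9040151500896 ext [0.0075 0.0146] [0.1992 0.2047 0.2069]
[]
[0.5207 0.1308 0.2501] [179.8748  -0.1087  62.9578] [ 14.0976   2.9295   7.5551  94.4598  -0.0006 131.14  ]
```

View pics/w4.png

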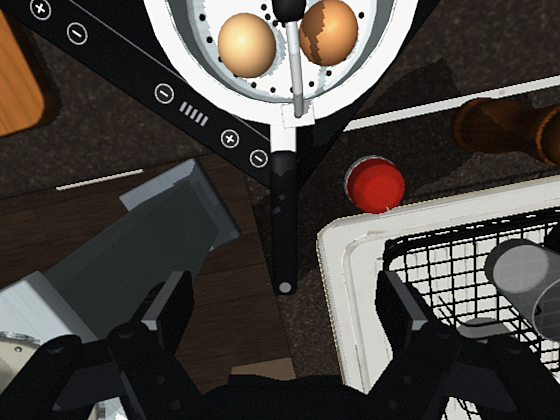

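Request:
{"fn": "move_arm", "kwargs": {
  "offset": [
    [2.5,0,0],
    [2.5,0,0],
    [2.5,0,0],
    [2.0,0,0],
    [0,0,0]
  ],
  "twist": [
    [0,0,-0.037],
    [0,0,-0.037],
    [0,0,-0.037],
    [0,0,-0.037],
    [0,0,0]
  ],
  "grip": [1,1,1,1,1]
}}

```text
time: 10.4
ee_pos: [0.5587, 0.2189, 0.246]
tcp_rot: [-179.8, 0.1, 71.6]
wrist_force: [-0.8, -0.1, -0.7]
opening: 0.0854
grasp_force: 0.0
```

```bash
python3 - <<'E'
from h import *
np.set_printoptions(precision=4,suppress=True)
p=shot('wrist','w5');bar(p)
print([(d['p'],d['position'],at_z(p,d['position'],.198)) for d in finder.pinpoint(p,'steamer_grip')[:2]])
print(p['obs']['ee_pos'],p['obs']['tcp_rot'],p['obs']['q'])
E
```

```text
bar [ 293   79   35  168 4233] [0.5906 0.2719 0.2058] mid [0.5885 0.2642] dir 70.88135555272785 ext [0.0154 0.0777] [0.2016 0.2058 0.2074]
[(0.57, [309.6, 151.3], array([0.5907, 0.2693, 0.198 ]))]
[0.5587 0.2189 0.246 ] [-179.8492    0.1012   71.5911] [ 21.3887  12.081   17.2296  95.3292   0.0188 129.7977]
```

View pics/w5.png

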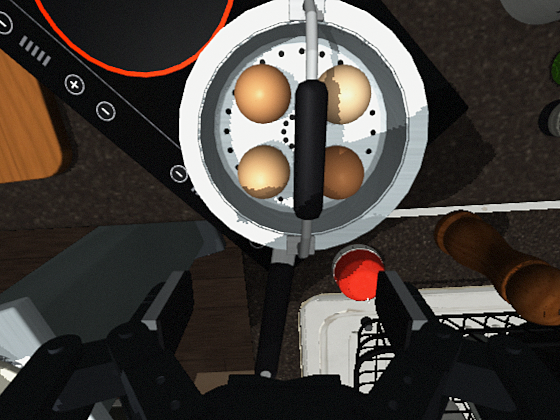

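Request:
{"fn": "move_arm", "kwargs": {
  "offset": [
    [1.5,0.4,0],
    [2,0.45,0],
    [2,0.45,0],
    [0,0,0],
    [0,0,0]
  ],
  "twist": [
    [0,0,0],
    [0,0,0],
    [0,0,0],
    [0,0,0],
    [0,0,0]
  ],
  "grip": [1,1,1,1,1]
}}

```text
time: 11.0
ee_pos: [0.5883, 0.2644, 0.2479]
tcp_rot: [-180.0, 0.1, 71.4]
wrist_force: [0.1, -1.0, 0.3]
opening: 0.0853
grasp_force: 0.0
```

```bash
python3 - <<'E'
from h import *
np.set_printoptions(precision=4,suppress=True)
p=shot('wrist','w6');bar(p)
print([(d['p'],d['position'],at_z(p,d['position'],.198)) for d in finder.pinpoint(p,'steamer_grip')[:2]])
print(p['obs']['ee_pos'],p['obs']['tcp_rot'],p['obs']['q'])
E
```

```text
bar [ 268  183   30  118 3121] [0.5916 0.2736 0.2058] mid [0.5904 0.27  ] dir 71.06361201610656 ext [0.0154 0.0677] [0.2016 0.2058 0.2073]
[(0.63, [284.8, 240.9], array([0.5917, 0.2694, 0.198 ]))]
[0.5883 0.2644 0.2479] [-179.9582    0.0578   71.3976] [ 24.2086  18.6919  25.4856  96.8636  -0.0139 132.8111]
```

View pics/w6.png

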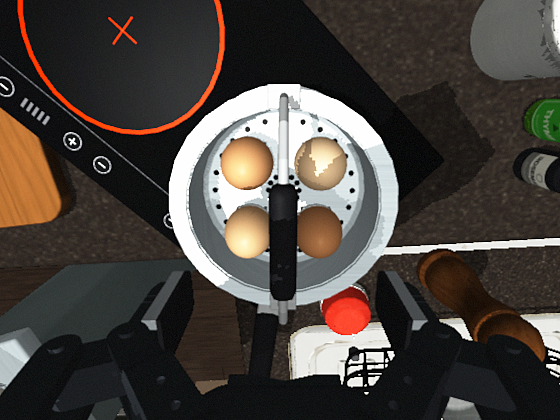

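Request:
{"fn": "move_arm", "kwargs": {
  "offset": [
    [0.4,0.1,0],
    [0,0,1.5],
    [0,0,1.8],
    [0,0,1.5],
    [0,0,0]
  ],
  "twist": [
    [0,0,0.005],
    [0,0,0],
    [0,0,0],
    [0,0,0],
    [0,0,0]
  ],
  "grip": [1,1,1,1,1]
}}

```text
time: 11.6
ee_pos: [0.5901, 0.2681, 0.1983]
tcp_rot: [-179.9, 0.1, 71.1]
wrist_force: [-0.1, 0.3, -0.2]
opening: 0.0854
grasp_force: 0.0
```

Request:
{"fn": "move_arm", "kwargs": {
  "offset": [
    [0,0,0],
    [0,0,0],
    [0,0,0],
    [0,0,0],
    [0,0,0]
  ],
  "twist": [
    [0,0,0],
    [0,0,0],
    [0,0,0],
    [0,0,0],
    [0,0,0]
  ],
  "grip": [0.7,0.5,0.4,0.3,0.25],
  "force": 50
}}

```text
time: 12.1
ee_pos: [0.591, 0.2688, 0.2006]
tcp_rot: [180.0, -0.0, 71.1]
wrist_force: [-0.2, -0.5, -0.2]
opening: 0.0213
grasp_force: 0.0
```

Request:
{"fn": "move_arm", "kwargs": {
  "offset": [
    [0,0,0],
    [0,0,0],
    [0,0,0],
    [0,0,0],
    [0,0,0]
  ],
  "twist": [
    [0,0,0],
    [0,0,0],
    [0,0,0],
    [0,0,0],
    [0,0,0]
  ],
  "grip": [0.15,0.05,0.05,0.05,0.05]
}}

```text
time: 12.6
ee_pos: [0.5909, 0.2689, 0.2007]
tcp_rot: [180.0, -0.0, 71.2]
wrist_force: [-1.1, 1.2, 5.3]
opening: 0.0151
grasp_force: 49.8
```

```bash
python3 - <<'E'
from h import *
np.set_printoptions(precision=4,suppress=True)
o=bot.get_obs();print(o['ee_pos'],o['tcp_rot'],o['wrist_force'],o['torque'],o['opening'],o['grasp_force'])
for c in ['top','scene']: chk(c)
E
```

```text
[0.5909 0.2689 0.2007] [179.9799  -0.0291  71.1513] [-1.0713  1.1844  5.3086] [0.0507 0.2247 0.0264] 0.01509902943442551 49.8169469833374
top rim 512 (array([0.5905, 0.2664, 0.08  ]), np.float64(0.004077978242178323)) 0.13712479602762295
ring 255 (array([0.5882, 0.2677, 0.0904]), np.float64(0.004292827736411451))
scene rim 771 (array([0.5893, 0.269 , 0.0797]), np.float64(0.004445181595782944)) 0.13697190306124907
ring 198 (array([0.5889, 0.2693, 0.0904]), np.float64(0.0017195657932770696))
```

Request:
{"fn": "move_arm", "kwargs": {
  "offset": [
    [0,0,-0.2],
    [0,0,-0.3],
    [0,0,-0.4],
    [0,0,-0.4],
    [0,0,-0.4]
  ],
  "twist": [
    [0,0,0],
    [0,0,0],
    [0,0,0],
    [0,0,0],
    [0,0,0]
  ],
  "grip": [0.05,0.05,0.05,0.05,0.05]
}}

```text
time: 13.2
ee_pos: [0.5909, 0.2687, 0.2174]
tcp_rot: [-180.0, 0.0, 71.1]
wrist_force: [-0.2, -0.4, -5.6]
opening: 0.0153
grasp_force: 48.8
```

```bash
python3 - <<'E'
from h import *
np.set_printoptions(precision=4,suppress=True)
o=bot.get_obs();print(o['ee_pos'],o['tcp_rot'],o['wrist_force'],o['torque'],o['opening'],o['grasp_force'])
p=shot('scene','s7');cv2.imwrite('pics/s7c.png',cv2.resize(p['color'][130:290,190:390,::-1],(800,640))[:600])
E
```

```text
[0.5909 0.2687 0.2174] [-179.9886    0.0132   71.1457] [-0.1595 -0.3738 -5.5778] [-0.0013 -0.0111  0.0243] 0.015266713564495844 48.756680488586426
```

View pics/s7c.png

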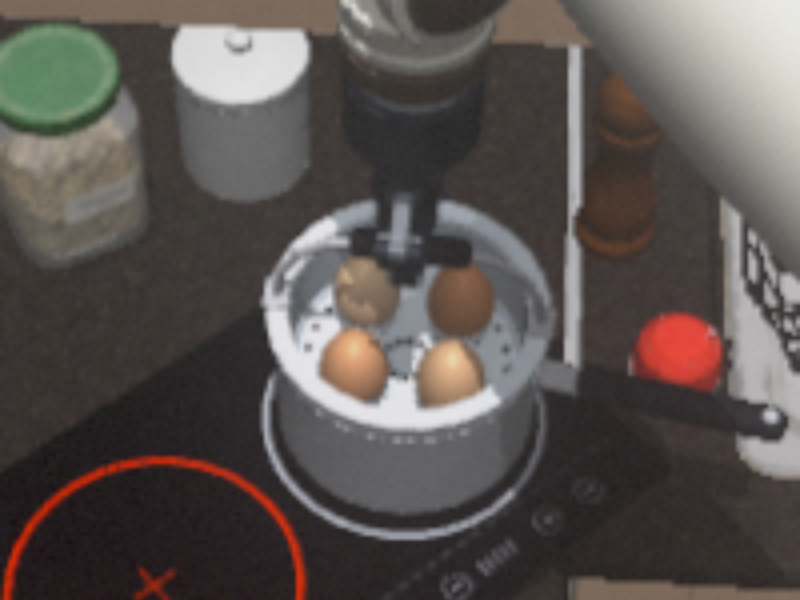

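Request:
{"fn": "move_arm", "kwargs": {
  "offset": [
    [0,0,-0.5],
    [0,0,-0.6],
    [0,0,-0.6],
    [0,0,-0.6],
    [0,0,-0.6]
  ],
  "twist": [
    [0,0,0],
    [0,0,0],
    [0,0,0],
    [0,0,0],
    [0,0,0]
  ],
  "grip": [0.05,0.05,0.05,0.05,0.05]
}}

```text
time: 13.75
ee_pos: [0.5909, 0.2688, 0.247]
tcp_rot: [180.0, -0.0, 71.1]
wrist_force: [0.4, -0.1, -4.9]
opening: 0.0149
grasp_force: 48.9
```

Request:
{"fn": "move_arm", "kwargs": {
  "offset": [
    [0,0,-0.7],
    [0,0,-0.7],
    [0,0,-0.7],
    [0,0,-0.7],
    [0,0,-0.6]
  ],
  "twist": [
    [0,0,0],
    [0,0,0],
    [0,0,0],
    [0,0,0],
    [0,0,0]
  ],
  "grip": [0.05,0.05,0.05,0.05,0.05]
}}

```text
time: 14.25
ee_pos: [0.5909, 0.2688, 0.281]
tcp_rot: [180.0, -0.0, 71.1]
wrist_force: [0.4, -0.3, -4.8]
opening: 0.0152
grasp_force: 48.9
```

Request:
{"fn": "move_arm", "kwargs": {
  "offset": [
    [0,0,-0.5],
    [0,0,-0.3],
    [0,0,-0.2],
    [0,0,0],
    [0,0,0]
  ],
  "twist": [
    [0,0,0],
    [0,0,0],
    [0,0,0],
    [0,0,0],
    [0,0,0]
  ],
  "grip": [0.05,0.05,0.05,0.05,0.05]
}}

```text
time: 14.75
ee_pos: [0.5908, 0.2688, 0.29]
tcp_rot: [-180.0, 0.0, 71.1]
wrist_force: [0.8, -0.3, -5.3]
opening: 0.0151
grasp_force: 48.9
```

Request:
{"fn": "move_arm", "kwargs": {
  "offset": [
    [0,0,0],
    [0,0,0],
    [0,0,0],
    [0,0,0],
    [0,0,0]
  ],
  "twist": [
    [0,0,0],
    [0,0,0],
    [0,0,0],
    [0,0,0],
    [0,0,0]
  ],
  "grip": [0.05,0.05,0.05,0.05,0.05]
}}

```text
time: 15.25
ee_pos: [0.5909, 0.2688, 0.2903]
tcp_rot: [180.0, -0.0, 71.1]
wrist_force: [0.4, -0.1, -4.4]
opening: 0.0154
grasp_force: 48.9
```

```bash
python3 - <<'E'
from h import *
np.set_printoptions(precision=4,suppress=True)
o=bot.get_obs();print(o['ee_pos'],o['tcp_rot'],o['wrist_force'],o['torque'],o['opening'],o['grasp_force'])
p=shot('scene','s8');cv2.imwrite('pics/s8c.png',cv2.resize(p['color'][130:290,190:390,::-1],(700,560)))
C=cloud(p);col=p['color'].astype(int)
d=np.hypot(C[...,0]-.588,C[...,1]-.2687)
m=(col.min(-1)>100)&(abs(C[...,2]-.04)<.012)&(d<.115)&(d>.07)
P=np.array([at_z(p,u,.04) for u in np.argwhere(m)[:,::-1]]);print('ring',len(P),circ(P,.0904))
d=np.hypot(C[...,0]-.59,C[...,1]-.2687)
m=(abs(C[...,2]-.226)<.012)&(d<.1)&(d>.075)&(col.min(-1)>90)
Q=C[m];print('flange',len(Q),circ(Q),np.median(Q[:,2]));A=np.c_[Q[:,:2]-Q[:,:2].mean(0),np.ones(len(Q))];s=np.linalg.lstsq(A,Q[:,2],rcond=None)[0];print('tilt deg',np.degrees(s[:2]))
E
```

```text
[0.5909 0.2688 0.2903] [179.9999  -0.0026  71.1484] [ 0.3947 -0.0784 -4.4211] [ 0.0382  0.0101 -0.0012] 0.015417533921583657 48.857306241989136
ring 259 (array([0.5879, 0.2692, 0.0904]), np.float64(0.006816889526469027))
flange 809 (array([0.5898, 0.2686, 0.0815]), np.float64(0.0036718014760096286)) 0.22700029911526087
tilt deg [0.0658 0.0195]
```

View pics/s8c.png

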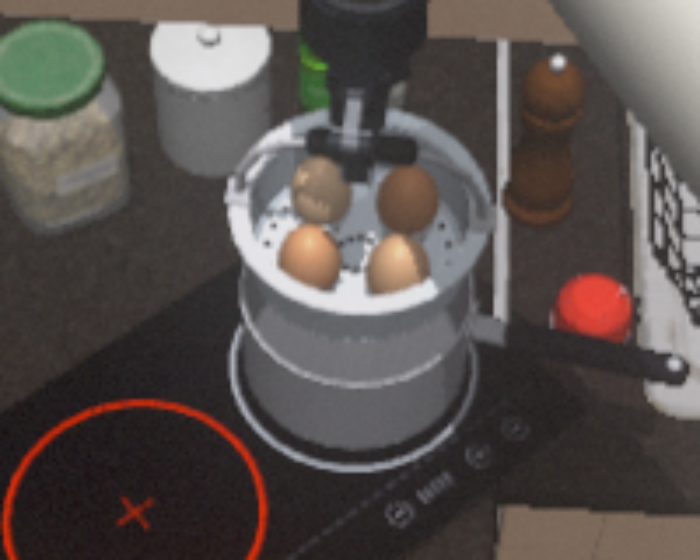

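The scene shows the pan standing in the grey ring. The steamer is level with all four eggs and about 35 mm clear of the rim, and the timer and mill have not moved.

```bash
python3 -c "
from workcell import bot
print(bot.job_done())"
```

```text
the job is handed in; nothing more can be done
None
```

The job is handed in at about 15 s: the saucepan stands within about 2 mm of the unlit ring's centre, and the arm is holding the steamer with all four eggs, level and still, about 35 mm above the pan's rim.

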